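Centre a sample bottle on the balance pan and tare it

ROBOT

A 7-joint arm with a two-finger parallel gripper is mounted at the origin on the work surface; the furniture and walls round the work are solid. World frame = base frame: x ahead of the robot, y to its left, z up, the work surface at z = 0. Lengths are in m, angles in rad, forces in N, time in s.
With the tool pointing down it reaches from about 0.4 to 0.85 m from the base axis. Payload 4.5 kg.
Tool frame: the origin (TCP) lies at the centre of the arm's flange, where the gripper is bolted on; the fingertips stand 166 mm ahead of it and the grasp point (between the pads) lies 147 mm ahead of it (r.grip_depth is the distance from the TCP to the grasp point, in m); z points along the fingers, y is the line along which they close (so a half turn about z gives the same grasp; the last joint's range is limited). The gripper opens to 88 mm and grips with 3 to 60 N. Pads are 18 mm wide; open, the fingers measure 123 mm over their backs; the gripper's body (75 mm by 187 mm) begins 45 mm behind the grasp point.
Start: joints at [-1.124, 0.689, -0.195, 1.565, 0.157, 0.902, -0.215], TCP at [0.251, 0.573, 0.405] pointing down, gripper open.
Joint ranges: [-3.01, 3.01], [-0.46, 2.08], [-1.47, 1.51], [0.13, 2.56], [-1, 4.14], [0.04, 2.09], [-2.66, 2.66]. Speed limits (rad/s): [2.57, 2.57, 3.14, 3.14, 3.14, 3.14, 3.14].

INTERFACE

Orientations are given as a unit quaternion [x, y, z, w].
In Python, from plant import status, cams, r, finder gives the robot as it stands.
- The arm moves only by the tool play_rows, never from a script. Its argument "rows" is a list of rows, each a list of 7 numbers: the opening in per cent of the stroke, from 0 (shut) to 100 (fully open), then the shift along the tool's x, y, z in m, then the turn, a rotation vector about the tool's x, y, z in degrees. A call has 1 to 8 rows; each row shifts and turns the commanded pose from where the row before left it, along the tool's axes as they then stand; what a row does not reach is not made up. A row lasts 1/8 s, in which the tool goes at most 62.5 mm and 10.7 degrees, less where a joint would pass 70% of its speed; a pose out of reach is approached as far as the arm can. A call with a gripper value outside its range is refused whole. The fingers move at their own pace and stop on an object; "grip_force" is the grip in N (left out, the last holds). Time passes only in rows, so rows that do not move let the fingers close. It gives the time, the measured TCP pose, the force, the opening and the grip force at its end, in the units of the state.
- status.get_state(): the state, without advancing time (a new reading comes with each control period).
- cams.snapshot(name): name is "scene" or "top"; returns the picture (420x560x3 uint8, red, green, blue); there is no depth.
- cams.camera_params(name): a dict with "vfov" (degrees; the focal length in pixels is half the picture's height over the tangent of half this angle, whatever the lens; pixels are square), "cx", "cy" (the principal point, pixels), "R" (3x3) and "t" (3): a world point X has camera coordinates R X + t. Camera axes: x right, y down, z forward; pixel columns grow to the right and rows downward; lengths in m; the calibration is good to about 2 mm. A picture is of the moment at which its call begins. camera_params takes no time and is no camera call.
- r.finish_job(): hands the job in; it is judged then, once.
Trained networks look in the newest picture that a camera, given by its name, has taken for a name from the list of things; names that differ only in an ending like _2 or _b are one class to them, and where a whole thing is asked for, a point or a joint stands for the part that bears it (a point fixed in the world has none). Each returns a list of dicts, best first, with "score" (0 to 1); they miss things now and then, are a little off and sometimes report something else, mostly with a low value. They report only what shows in the picture. A call takes as long as a camera call.
- finder.spot_in(camera, label): "at" ([x, y, z] in m, in the coordinates of the camera as it stood for that picture, good to about 4 mm: the middle of the surface that is visible of it).
- finder.regions_of(camera, label): "mask" (420x560 bool, what is visible of it).
The state is a dict: "clock": time; "q": joint angles; "qd": joint speeds; "joint_torque": joint torques, N m; "tool_pos": TCP position; "eef_rot": TCP orientation; "contact_force": force on the tool from outside, world axes, zero at the start; "moment": the same for the moment, N m; "opening": opening from 0.0 (shut) to 1.0 (fully open); "finger_force": force on a finger pad.
Only numpy, scipy, OpenCV 4.12 (cv2) and the standard library are available. Lean on these libraries where they do the work, as an engineer would, in place of code of your own. Each camera call takes 0.05 s, during which the arm holds its last target. There are 200 camera calls.

TASK

The amber sample bottle with the white cap stands too far out on the small rocking pan of the bench balance, where it would be weighed wrong. Tap it with the fingertips, low down and lightly, until it stands upright in the middle of the pan, all of it inside the engraved ring; then press the wide blue tare key fully down, let it come up again, and leave everything clear. The bottle is unsteady: slide it only, never pinch, lift or topple it, do not lean on the pan, do not press the key before the bottle is centred, and leave the other bottle and the label roll where they are.

Things in the scene. Friction and masses are not known exactly. Their poses are not given: they have to be found in the camera images.
- amber_bottle: Amber glass bottle, white ribbed cap, about 120 g, 70 mm tall, upright on the pan, 15 to 22 mm off its middle on any side. Smooth straight side, 44 mm diameter, 6 to 44 mm above the underside; cap 37 mm. Foot ring only 31 mm: it slides (1 N, friction about 0.6) if pushed below 18 mm above the pan, tips if pushed well above; push slower than 50 mm/s. Origin: middle of the underside; z up.
- pan: Round steel weighing pan, diameter 80 mm, 3 mm thick, with an engraved dark ring of 56 mm diameter about its middle. Origin: middle of its top face, about 57 mm above the desk; z up. It sits springily on one central stem: an off-centre load makes it lean (2 to 5 degrees at the start, 5 at most; the rim moves 3 mm up or down); level under a central load.
- balance: White bench balance, fixed: 210 mm (x) by 130 mm (y). Origin: under its middle, on the desk; display and keys are at its -x end. Rear deck 45 mm high, key panel 36 mm, display up to 47 mm. The pan's middle is 38 mm from the origin towards +x.
- tare_key (a joint): Travel of the wide blue tare key: 0 up, 0.004 m fully down. A spring key that comes up by itself; about 1 N to start, 4 N to hold it fully down. The two flat grey keys beside it do not move.
- tare_key_top (a point): Middle of the top face of the wide blue tare key, 44 mm above the desk when up. The key measures 20 mm (balance x) by 30 mm (balance y) and lies 113 mm in front of the pan's middle and 36 mm to the balance's +y side. The bottle's top is at about 127 mm: keep the gripper's body clear of it while pressing.
- waiting_bottle: Loose bystander: the same kind of amber bottle with a blue cap, 44 mm wide and 70 mm tall, standing on the desk beside the balance. Origin: middle of the underside.
- label_roll: Loose bystander: white roll of labels lying flat beside the balance, diameter 72 mm, 30 mm high. Origin: middle of the underside.

How it is judged:
On the way, in this order (a step that is already met when the one before it is completed fails the run):
1. the amber bottle stands upright in the middle of the pan (horizontal distance between amber_bottle and pan below 0.006 m and angle between amber_bottle's own z axis and vertical below 0.06 rad and z of amber_bottle in the frame of pan between -0.003 and 0.004 m and linear speed of amber_bottle below 0.02 m/s and contact force between the fingers and amber_bottle below 0.05 N), for 0.3 s.
2. the tare key is pressed fully down (value of joint tare_key above 0.003 m), for 0.05 s.
At the end, for the whole second after the job is handed in: The amber bottle stands upright (within 0.06 rad) and still on the pan, its middle within 6 mm of the pan's middle; the tare key has come up again; the blue-capped bottle and the label roll are within 15 mm of where they stood (horizontal distance between amber_bottle and pan below 0.006 m and angle between amber_bottle's own z axis and vertical below 0.06 rad and z of amber_bottle in the frame of pan between -0.003 and 0.004 m and linear speed of amber_bottle below 0.01 m/s and value of joint tare_key below 0.001 m and distance of each of waiting_bottle, label_roll from where it was at the start of the episode below 0.015 m); the robot touches nothing.
It fails at once if the amber bottle is tipped by more than 0.25 rad, lifted off the pan or knocked off it (angle between amber_bottle's own z axis and vertical above 0.25 rad or z of amber_bottle in the frame of pan above 0.01 m or height (world z) of amber_bottle below 0.045 m).
It fails at once if the amber bottle is struck with more than 15 N, or pinched (pressed with more than 5 N while it does not slide) (contact force between any of the fingers, the arm and amber_bottle above 15 N or (contact force between the fingers and amber_bottle above 5 N and linear speed of amber_bottle below 0.008 m/s)).
It fails at once if the pan is leaned on with more than 5 N (contact force between any of the fingers, the arm and pan above 5 N).
It fails at once if the tare key is pressed while the bottle is off the middle (value of joint tare_key above 0.002 m and horizontal distance between amber_bottle and pan above 0.006 m).
It fails at once if the blue-capped bottle or the label roll is moved by more than 15 mm (distance of any of waiting_bottle, label_roll from where it was at the start of the episode above 0.015 m).
It also fails if it takes over 58 s, if anything falls off the work surface, if the arm or the gripper's body presses on something with over 40 N, if the wrist force passes 120 N, or if a joint passes its speed limit or range.

## Working session

There is one attempt and no reset: what is moved stays moved. The work goes in short steps, Python scripts to look and compute and a tool call to move; the robot and the scene stay as the last step left them, time stands still between calls to the robot, and variables do not carry over. Pictures are saved under pics/ and viewed, at most 10 in all, crops included, and the job is handed in when it is done.

Besides the shell and the picture viewer there is one more tool, called after "Emit:" as name(argument=value, ...), one argument or row to a line, values as JSON. play_rows: Moves the arm, as the interface text tells. Its arguments: {"type":"object","properties":{"rows":{"type":"array","items":{"type":"array","items":{"type":"number"}}},"grip_force":{"type":"number"}},"required":["rows"]}

```bash
mkdir -p pics; cat > h.py <<'E'
import numpy as np, cv2
from plant import status, cams, r, finder
def P(n):
    p=cams.camera_params(n); f=210/np.tan(np.radians(p['vfov'])/2)
    return f,p['cx'],p['cy'],np.array(p['R']),np.array(p['t'])
def proj(n,X):
    f,cx,cy,R,t=P(n); c=np.atleast_2d(X)@R.T+t
    return np.c_[cx+f*c[:,0]/c[:,2],cy+f*c[:,1]/c[:,2]]
def onz(n,uv,z):
    f,cx,cy,R,t=P(n); d=R.T@np.array([(uv[0]-cx)/f,(uv[1]-cy)/f,1]); o=-R.T@t
    return o+d*(z-o[2])/d[2]
def world(n,at):
    f,cx,cy,R,t=P(n); return R.T@(np.array(at)-t)
def save(im,name): cv2.imwrite('pics/'+name,np.ascontiguousarray(im[...,::-1]))
E
python3 - <<'E'
from h import *
np.set_printoptions(precision=4,suppress=True)
ims={}
for n in('scene','top'):
    ims[n]=cams.snapshot(n); f,cx,cy,R,t=P(n); print(n,f,cx,cy,'cam',-R.T@t); print(R)
    for l in('amber_bottle','pan','balance','tare_key_top','waiting_bottle','label_roll'):
        for d in finder.spot_in(n,l)[:2]: print(n,l,round(d['score'],2),world(n,d['at']),proj(n,world(n,d['at'])))
save(ims['scene'],'s0.png'); save(ims['top'],'t0.png')
print(status.get_state())
E
```

```text
scene 493.4225508460941 271.716901009953 211.89798920592307 cam [ 0.0209 -0.2265  0.7366]
[[ 0.0537 -0.9985 -0.0074]
 [-0.8071 -0.039  -0.5892]
 [ 0.588   0.0377 -0.808 ]]
scene amber_bottle 0.89 [ 0.5601 -0.1475  0.1073] [[244.7975 171.6976]]
scene amber_bottle 0.24 [ 0.4688 -0.1204  0.0466] [[225.838  236.3628]]
scene pan 0.75 [ 0.5726 -0.1776  0.0574] [[263.7657 185.3941]]
scene pan 0.38 [ 0.537  -0.0484  0.0322] [[190.4618 207.1282]]
scene balance 0.77 [ 0.5123 -0.1715  0.0453] [[258.185  216.8345]]
scene tare_key_top 0.62 [ 0.471  -0.1223  0.045 ] [[227.1693 235.8117]]
scene waiting_bottle 0.67 [ 0.5245 -0.2803  0.0496] [[321.6345 212.1304]]
scene label_roll 0.81 [ 0.5372 -0.0477  0.0304] [[190.2173 207.641 ]]
top 448.92531338447924 281.69647505908586 210.35078134860825 cam [ 0.4528 -0.1987  0.9196]
[[-0.0269 -0.9993 -0.0278]
 [-0.9961  0.0291 -0.0836]
 [ 0.0844  0.0255 -0.9961]]
top amber_bottle 0.92 [ 0.5662 -0.1557  0.1204] [[268.4535 185.4229]]
top pan 0.85 [ 0.5914 -0.169   0.0557] [[276.8627 176.9771]]
top balance 0.75 [ 0.5365 -0.1692  0.0389] [[277.9939 205.8874]]
top ta
[... 168 characters left out ...]
0.2838  0.0695] [[337.8583 204.9719]]
top waiting_bottle 0.33 [ 0.5931 -0.1725  0.0555] [[278.6121 176.0632]]
top label_roll 0.55 [ 0.543  -0.0465  0.0275] [[217.0085 204.9643]]
{'clock': 0.7, 'q': array([-1.1242,  0.6891, -0.1946,  1.5653,  0.1573,  0.9025, -0.2151]), 'qd': array([ 0.0022, -0.0014, -0.0003, -0.0002,  0.0004, -0.0008, -0.0001]), 'joint_torque': array([  0.0003, -52.7372,  -1.2671, -15.371 ,  -0.0521,  -0.0006,
         0.    ]), 'tool_pos': array([0.2507, 0.5725, 0.4048]), 'eef_rot': array([ 0.2049,  0.9788,  0.    , -0.    ]), 'contact_force': array([ 0.5355, -0.1694,  0.0177]), 'moment': array([ 0.0386, -0.0488, -0.0028]), 'finger_force': 0.0, 'opening': 1.002696755180491}
```

```bash
python3 - <<'E'
import cv2
a=cv2.imread('pics/t0.png')[110:290,170:390]; cv2.imwrite('pics/t0c.png',cv2.resize(a,None,fx=3.3,fy=3.3,interpolation=cv2.INTER_CUBIC))
a=cv2.imread('pics/s0.png')[110:290,150:370]; cv2.imwrite('pics/s0c.png',cv2.resize(a,None,fx=3.3,fy=3.3,interpolation=cv2.INTER_CUBIC))
E
```

```text
(no output)
```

View pics/t0c.png

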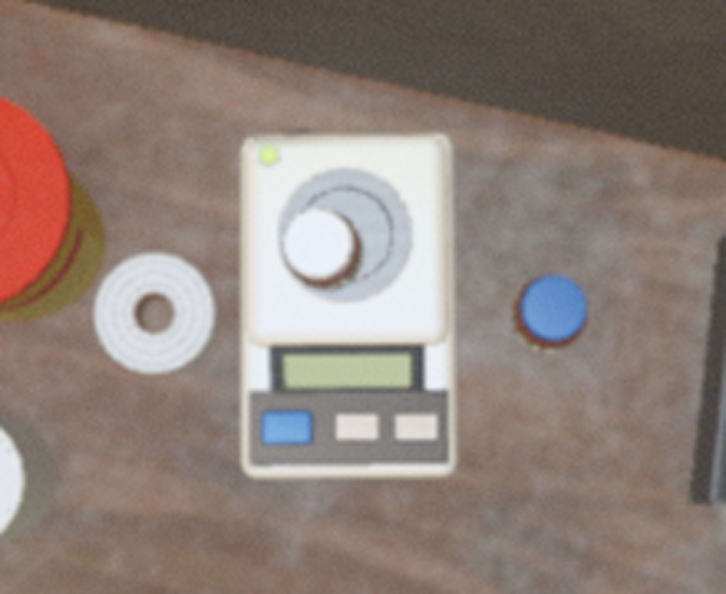

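View pics/s0c.png

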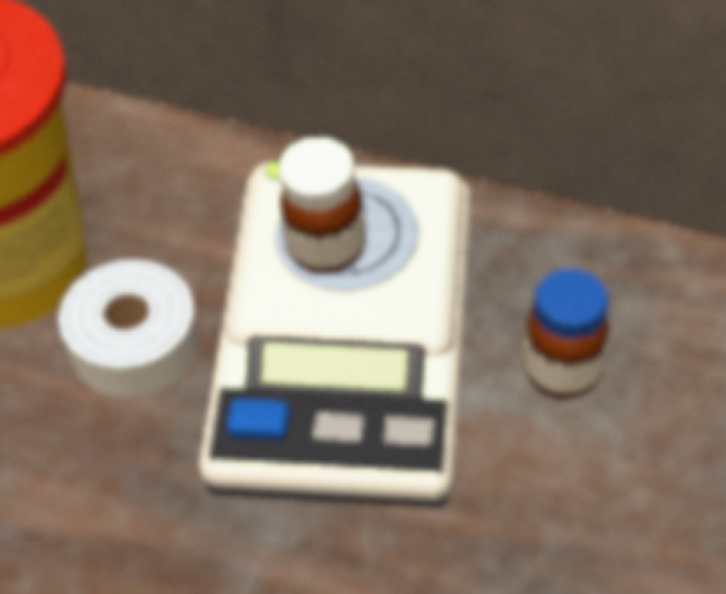

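```bash
cat > meas.py <<'E'
from h import *
np.set_printoptions(precision=4,suppress=True)
from scipy.optimize import least_squares
def circ(pts,r=None):
    f=lambda p:np.hypot(pts[:,0]-p[0],pts[:,1]-p[1])-(p[2] if r is None else r)
    return least_squares(f,[*pts.mean(0)]+([.04] if r is None else []),loss='soft_l1',f_scale=.001).x
def edge(m):
    c=max(cv2.findContours(m.astype(np.uint8),cv2.RETR_EXTERNAL,cv2.CHAIN_APPROX_NONE)[0],key=cv2.contourArea)
    return c[:,0].astype(float)
def pan(n,z=.057):
    m=finder.regions_of(n,'pan')[0]['mask']|finder.regions_of(n,'amber_bottle')[0]['mask']
    c=cv2.convexHull(np.argwhere(m)[:,::-1].astype(np.int32))
    return m
def cap(n,im,guess,z=.127):
    g=proj(n,guess)[0]; hsv=cv2.cvtColor(im,cv2.COLOR_RGB2HSV)
    return g,hsv
E
python3 - <<'E'
from meas import *
for n in('top','scene'):
    im=cams.snapshot(n)
    out=im.copy()
    ma=finder.regions_of(n,'amber_bottle')[0]['mask']; mp=finder.regions_of(n,'pan')[0]['mask']
    print(n,ma.sum(),mp.sum())
    mk=finder.regions_of(n,'tare_key_top'); mk=mk[0]['mask'] if mk else np.zeros_like(ma)
    # pan boundary points not adjacent to bottle
    near=cv2.dilate(ma.astype(np.uint8),np.ones((7,7)))>0
    e=edge(mp); e=e[[not near[int(v),int(u)] for u,v in e]]
    W=np.array([onz(n,p,.057)[:2] for p in e]); print('pan free',circ(W),'r40',circ(W,.04),len(W))
    hsv=cv2.cvtColor(im,cv2.COLOR_RGB2HSV).astype(int)
    c=ma&(hsv[...,1]<60)&(hsv[...,2]>150)
    k,l,st,ce=cv2.connectedComponentsWithStats(c.astype(np.uint8)); i=1+st[1:,4].argmax()
    print('n white',st[1:,4])
    W=np.array([onz(n,p,.127)[:2] for p in edge(l==i)]); print('cap',circ(W),circ(W,.0185))
    W=np.array([onz(n,p,.044)[:2] for p in np.argwhere(mk)[:,::-1]]); print('key',W.mean(0),np.ptp(W,0))
    print('key blue',[onz(n,np.argwhere((abs(hsv[...,0]-108)<8)&(hsv[...,1]>110)&(np.arange(560)<275)[None,:])[:,::-1].mean(0),.044)])
    print('white mask intensities',hsv[ma][:, 1:].min(0),hsv[ma][:,1:].max(0))
    for q in ([(170,232),(190,200)] if n=='top' else []): print('red can edge',onz(n,q,.0),onz(n,q,.1),onz(n,q,.15))
    print('red lid edge at scene',onz(n,(150+66/3.3,110+70/3.3),.12)) if n=='scene' else print('lid top', onz(n,(170+70/3.3,110+190/3.3),.12))
E
```

```text
top 410 804
pan free [ 0.5834 -0.1629  0.0391] r40 [ 0.583  -0.1624] 89
n white [322   2   1   2]
cap [ 0.568  -0.153   0.0173] [ 0.5679 -0.1528]
key [ 0.4715 -0.1259] [0.0181 0.0296]
key blue [array([0.4828, 0.0948, 0.044 ])]
white mask intensities [  0 106] [ 82 250]
red can edge [0.4927 0.0563 0.    ] [0.4883 0.0286 0.1   ] [0.4862 0.0147 0.15  ]
red can edge [0.5578 0.0142 0.    ] [ 0.5464 -0.0089  0.1   ] [ 0.5407 -0.0205  0.15  ]
lid top [ 0.6032 -0.0164  0.12  ]
scene 848 597
pan free [ 0.5846 -0.1593  0.0399] r40 [ 0.5847 -0.1592] 63
n white [336   9]
cap [ 0.5654 -0.1476  0.0192] [ 0.5653 -0.1477]
key [ 0.4706 -0.1235] [0.0228 0.0293]
key blue [array([ 0.3056, -0.0107,  0.044 ])]
white mask intensities [ 3 72] [243 251]
red lid edge at scene [ 0.6364 -0.0095  0.12  ]
```

View pics/s0.png

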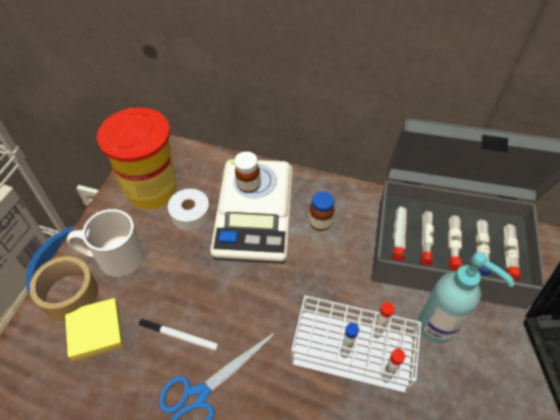

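View pics/t0.png

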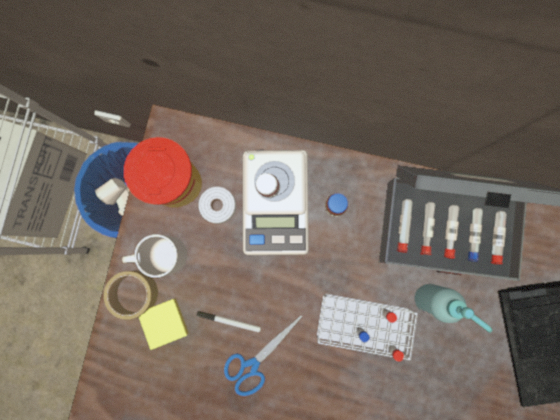

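The top view shows the white cap at pixel (267,184) and the pan centred near (275,181). The key is at (257,240), the label roll at (217,205), the blue cap at (338,205) and the tall red can at (158,170). The bottle sits towards -x and +y of the pan's middle, by about (-17, +10) mm at the cap, so I'll push along (0.85, -0.52).

```bash
cat >> h.py <<'E'
from scipy.spatial.transform import Rotation as Ro
def pose():
    s=status.get_state(); return s['tool_pos'],Ro.from_quat(s['eef_rot']),s
PAN=np.array([.5838,-.1608])
def tgt(d,s,z,tilt=15,lat=0):
    """TCP and rotation placing the front low finger edge at pan+d*s (+lat sideways), height z, pushing along tool -x"""
    d=np.array(d)/np.hypot(*d); D=np.r_[d,0]; up=np.array([0,0,1.]); a=np.radians(tilt)
    zz=np.sin(a)*D-np.cos(a)*up; x=-np.cos(a)*D-np.sin(a)*up
    R=Ro.from_matrix(np.c_[x,np.cross(zz,x),zz])
    e=np.r_[PAN+d*s+lat*np.array([-d[1],d[0]]),z]
    return e-.166*zz+.009*x, R
def rel(pt,Rt):
    p,R,s=pose(); return R.inv().apply(pt-p),(R.inv()*Rt).as_rotvec(degrees=True)
E
python3 - <<'E'
from h import *
np.set_printoptions(precision=4,suppress=True)
p,R=tgt((.853,-.521),-.0625,.067); hi=p+[0,0,.12]
print(p,rel(hi,R),R.as_quat())
E
```

```text
[ 0.4864 -0.1013  0.225 ] (array([-0.4862, -0.5227,  0.0597]), array([  1.0203, -14.9771,   7.7221])) [ 0.2684  0.9544 -0.0353  0.1257]
```

Emit:
play_rows(
  rows=[
    [0,-0.02,-0.022,0,0,0,0],
    [0,-0.04,-0.043,0,0,0,0],
    [0,-0.04,-0.043,0,0,0,0],
    [0,-0.04,-0.043,0,0,0,0],
    [0,-0.04,-0.043,0,0,0,0],
    [0,-0.04,-0.043,0,0,0,0],
    [0,-0.04,-0.043,0,0,0,0],
    [0,-0.04,-0.043,0,0,0,0],
  ],
  grip_force=10,
)

```text
clock: 2.1
tool_pos: [0.3965, 0.1546, 0.405]
eef_rot: [0.205, 0.979, 0.0, 0.001]
contact_force: [0.6, 1.0, -0.0]
opening: 0.119
finger_force: 0.0
```

Emit:
play_rows(
  rows=[
    [0,-0.04,-0.043,0,0,0,0],
    [0,-0.04,-0.043,0,0,0,0],
    [0,-0.04,-0.043,0,0,0,0],
    [0,-0.036,-0.037,0,0,0,0],
    [0,-0.02,-0.02,0,0,0,0],
    [0,0,0,0,0,0,7.7],
    [0,0,0,0,0,-8,0],
    [0,0,0,0,0,-7,0],
  ],
)

```text
clock: 3.1
tool_pos: [0.4827, -0.085, 0.4049]
eef_rot: [0.268, 0.954, -0.035, 0.128]
contact_force: [1.4, 0.4, -0.3]
opening: 0.01
finger_force: 0.0
```

```bash
python3 - <<'E'
from h import *
np.set_printoptions(precision=4,suppress=True)
p,R=tgt((.853,-.521),-.0625,.067); q=pose()
print(q[0],q[2]['clock'],q[2]['opening'],q[2]['contact_force'],rel(p,R))
im=np.hstack([cams.snapshot('top')[110:290,180:360],cams.snapshot('scene')[60:240,160:340]]); save(cv2.resize(im,None,fx=2.2,fy=2.2),'a1.png')
E
```

```text
[ 0.4827 -0.085   0.4049] 3.1 0.010337180290974206 [ 1.4389  0.4106 -0.3305] (array([ 0.036 , -0.0122,  0.1766]), array([0.0884, 0.2281, 0.0099]))
```

View pics/a1.png

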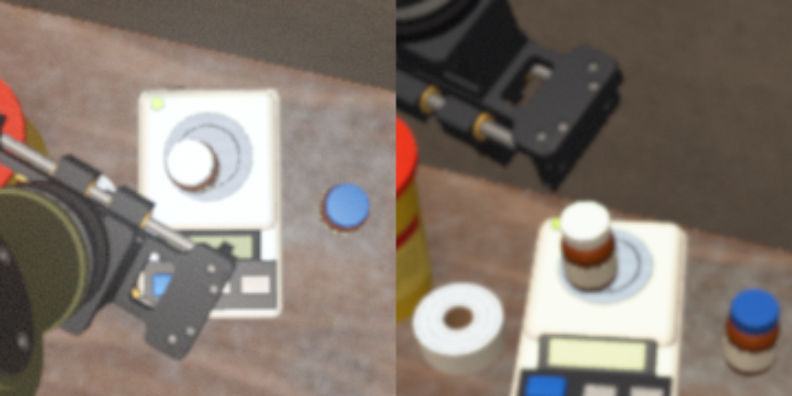

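Picture: the gripper is closed and tilted, hovering above and in front of the bottle. The bottle is unmoved at crop pixel (190,163). Next I'll descend beside it.

Emit:
play_rows(
  rows=[
    [0,0.01,-0.006,0.03,0,0,0],
    [0,0.01,-0.006,0.045,0,0,0],
    [0,0.01,0,0.045,0,0,0],
    [0,0.006,0,0.032,0,0,0],
    [0,0,0,0.02,0,0,0],
    [0,0,0,0.005,0,0,0],
    [0,0,0,0,0,0,0],
  ],
)

```text
clock: 4.08
tool_pos: [0.4894, -0.1035, 0.2831]
eef_rot: [0.269, 0.953, -0.045, 0.131]
contact_force: [0.6, 0.6, 0.3]
opening: 0.008
finger_force: 0.0
```

```bash
python3 - <<'E'
from h import *
np.set_printoptions(precision=4,suppress=True)
p,R=tgt((.853,-.521),-.0625,.067); q=pose()
print(q[0],q[2]['clock'],q[2]['contact_force'],rel(p,R))
im=np.hstack([cams.snapshot('top')[110:290,180:360],cams.snapshot('scene')[90:270,160:340]]); save(cv2.resize(im,None,fx=2.2,fy=2.2),'a2.png')
E
```

```text
[ 0.4894 -0.1035  0.2831] 4.075 [0.5695 0.6178 0.3161] (array([0.0196, 0.0012, 0.0548]), array([-0.9141,  0.9225,  0.0011]))
```

View pics/a2.png

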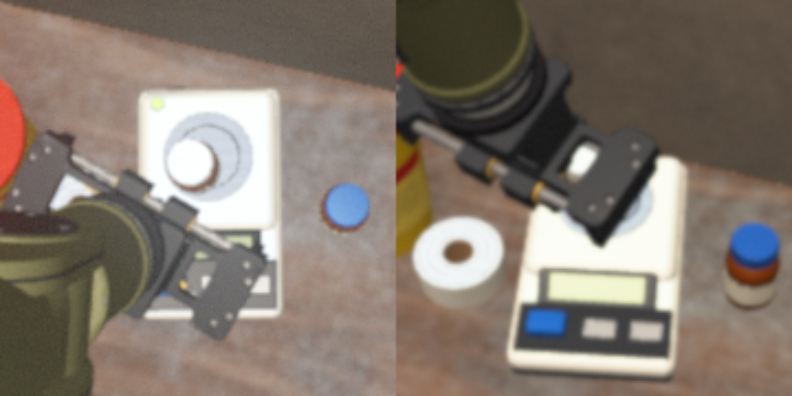

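```bash
python3 - <<'E'
from h import *
np.set_printoptions(precision=3,suppress=True)
q=pose(); print(q[2]['q'],q[2]['joint_torque'],q[2]['moment'])
E
```

```text
[-0.009  0.726  0.13   2.175  1.502  0.052 -0.398] [  0.033 -43.925   3.042  -5.684   0.1     0.457  -0.012] [0.114 0.246 0.029]
```

```bash
python3 - <<'E'
from h import *
np.set_printoptions(precision=3,suppress=True)
p,R,s=pose()
for n,o in(('top',(180,110)),('scene',(160,90))):
    X=[p+R.apply(v) for v in([0,0,0],[0,0,.166],[0,.0175,.166],[0,-.0175,.166],[0,.093,.1],[0,-.093,.1])]
    print(n,(proj(n,X)-o)*2.2)
E
```

```text
top [[102.222 251.336]
 [162.922 214.547]
 [144.411 203.839]
 [181.499 225.292]
 [ 36.124 165.764]
 [250.004 289.98 ]]
scene [[ 87.1    73.456]
 [156.683 198.433]
 [137.923 188.345]
 [175.737 208.679]
 [ 29.47  100.79 ]
 [244.957 213.937]]
```

```bash
python3 - <<'E'
from h import *
np.set_printoptions(precision=3,suppress=True)
for z in(.1,.13,.16,.19,.22): print(z,onz('top',(158,170),z),onz('scene',(135,133),z), onz('top',(192,172),z))
p,R=tgt((.853,-.521),-.0625,.070,30)
q,Rq,s=pose(); print(p,rel(p,R)); hi=p-[.02,-.012,-.10]; print('hi',hi,rel(hi,R), Rq.inv().apply(hi-q))
for a in(.093,):
    for b in(-.0375,.0375): print(p+R.apply([b,a,.102]))
E
```

```text
0.1 [0.604 0.05  0.1  ] [0.649 0.06  0.1  ] [ 0.599 -0.013  0.1  ]
0.13 [0.599 0.041 0.13 ] [0.619 0.047 0.13 ] [ 0.593 -0.02   0.13 ]
0.16 [0.593 0.032 0.16 ] [0.59  0.033 0.16 ] [ 0.588 -0.027  0.16 ]
0.19 [0.588 0.023 0.19 ] [0.56 0.02 0.19] [ 0.583 -0.034  0.19 ]
0.22 [0.582 0.014 0.22 ] [0.531 0.006 0.22 ] [ 0.577 -0.04   0.22 ]
[ 0.453 -0.081  0.209] (array([0.061, 0.001, 0.06 ]), array([ -0.879, -14.066,   0.067]))
hi [ 0.433 -0.069  0.309] (array([ 0.056, -0.001, -0.043]), array([ -0.879, -14.066,   0.067])) [ 0.056 -0.001 -0.043]
[ 0.573 -0.045  0.14 ]
[ 0.517 -0.011  0.102]
```

Emit:
play_rows(
  rows=[
    [0,0.01,0,-0.02,0,0,0],
    [0,0.023,-0.002,-0.012,0,0,0],
    [0,0.023,-0.003,-0.011,0,0,0],
    [0,0,0,0,0,-4,0],
    [0,0,0,0,0,-5,0],
    [0,0,0,0,0,-5,0],
    [0,0,0,0,0,0,0],
  ],
)

```text
clock: 5.05
tool_pos: [0.4335, -0.0745, 0.3087]
eef_rot: [0.262, 0.93, -0.078, 0.245]
contact_force: [0.2, 0.3, -0.7]
opening: 0.009
finger_force: 0.0
```

```bash
python3 - <<'E'
from h import *
np.set_printoptions(precision=4,suppress=True)
p,R=tgt((.853,-.521),-.0625,.070,30,-.005); q=pose()
print(q[0],q[2]['q'],q[2]['contact_force'],rel(p,R))
E
```

```text
[ 0.4335 -0.0745  0.3087] [ 0.2022  0.6729 -0.3877  2.4109  2.1128  0.6397 -1.1202] [ 0.1542  0.299  -0.6861] (array([0.032 , 0.0015, 0.0962]), array([-0.9816, -0.2743,  0.2524]))
```

Emit:
play_rows(
  rows=[
    [0,0.008,0,0.014,-1,0,0],
    [0,0.008,0,0.025,0,0,0],
    [0,0.008,0.001,0.025,0,0,0],
    [0,0.008,0,0.02,0,0,0],
    [0,0,0,0.012,0,0,0],
    [0,0,0,0,0,0,0],
  ],
)

```text
clock: 5.8
tool_pos: [0.4518, -0.0846, 0.2093]
eef_rot: [0.26, 0.931, -0.07, 0.247]
contact_force: [0.3, -0.2, -0.5]
opening: 0.004
finger_force: 0.0
```

```bash
python3 - <<'E'
from h import *
np.set_printoptions(precision=4,suppress=True)
p,R=tgt((.853,-.521),-.0625,.070,30,-.005); q=pose()
print(q[0],q[2]['q'],q[2]['contact_force'],rel(p,R))
im=np.hstack([cams.snapshot('top')[110:290,180:360],cams.snapshot('scene')[90:270,160:340]]); save(cv2.resize(im,None,fx=2.2,fy=2.2),'a3.png')
E
```

```text
[ 0.4518 -0.0846  0.2093] [ 0.2651  0.9455 -0.4497  2.3959  2.3293  0.8653 -1.2784] [ 0.3103 -0.1982 -0.4929] (array([ 0.0008, -0.0012, -0.0004]), array([-0.0147, -0.1963,  0.1992]))
```

View pics/a3.png

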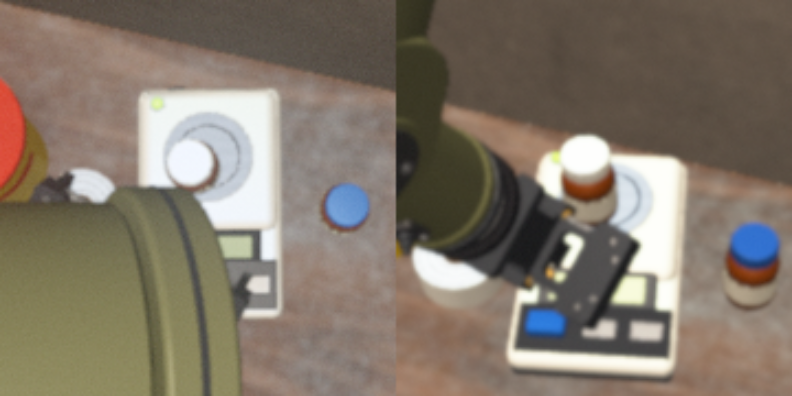

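The tool now sits tilted in front of the bottle and touches nothing. The bottle is still at crop (190,163). I'll start the push slowly.

Emit:
play_rows(
  rows=[
    [0,-0.0026,0,0.0015,0,0,0],
    [0,-0.0026,0,0.0015,0,0,0],
    [0,-0.0026,0,0.0015,0,0,0],
    [0,-0.0026,0,0.0015,0,0,0],
    [0,-0.0026,0,0.0015,0,0,0],
    [0,-0.0026,0,0.0015,0,0,0],
    [0,0,0,0,0,0,0],
  ],
)

```text
clock: 6.78
tool_pos: [0.4669, -0.0936, 0.2094]
eef_rot: [0.26, 0.931, -0.069, 0.248]
contact_force: [-0.3, 0.1, -0.2]
opening: 0.005
finger_force: 0.0
```

Emit:
play_rows(
  rows=[
    [0,-0.0017,0,0.001,0,0,0],
    [0,-0.0017,0,0.001,0,0,0],
    [0,-0.0017,0,0.001,0,0,0],
    [0,-0.0017,0,0.001,0,0,0],
    [0,-0.0017,0,0.001,0,0,0],
    [0,0,0,0,0,0,0],
  ],
)

```text
clock: 7.52
tool_pos: [0.4752, -0.0985, 0.2094]
eef_rot: [0.26, 0.931, -0.069, 0.248]
contact_force: [-0.6, 0.3, 1.3]
opening: 0.006
finger_force: 0.5
```

```bash
cat > look.py <<'E'
from meas import *
def capfind(n,near):
    im=cams.snapshot(n); hsv=cv2.cvtColor(im,cv2.COLOR_RGB2HSV).astype(int)
    D=finder.regions_of(n,'amber_bottle'); D=[d for d in D if np.hypot(*(np.argwhere(d['mask']).mean(0)[::-1]-near))<25]
    if not D: print(n,'none'); return im
    ma=D[0]['mask']; c=(ma&(hsv[...,1]<60)&(hsv[...,2]>150)).astype(np.uint8)
    k,l,st,ce=cv2.connectedComponentsWithStats(c); i=1+st[1:,4].argmax()
    W=np.array([onz(n,p,.127)[:2] for p in edge(l==i)]); c=circ(W,.0185)
    print(n,'cap',c,'offset to pan mm',(c-PANS[n])*1e3,'r',circ(W)[2],st[i,4])
    return im
PANS={'top':np.array([.583,-.1624]),'scene':np.array([.5847,-.1592])}
def look():
    ims=[capfind('top',(268,186)),capfind('scene',(250,175))]
    q=pose(); s=q[2]; p,R=q[:2]
    e=p+R.apply([-.009,0,.166]); print('clock',s['clock'],'edge',e,'F',s['contact_force'])
    return ims
E
python3 -c "
from look import *
look()"
```

```text
top cap [ 0.5719 -0.154 ] offset to pan mm [-11.1388   8.4384] r 0.01895897370672729 386
scene cap [ 0.5706 -0.1517] offset to pan mm [-14.1309   7.4891] r 0.01971595572600078 345
clock 7.725 edge [ 0.5524 -0.1453  0.0698] F [-0.0439  0.3609  0.6746]
```

Emit:
play_rows(
  rows=[
    [0,-0.0017,0,0.001,0,0,0],
    [0,-0.0017,0,0.001,0,0,0],
    [0,-0.0017,0,0.001,0,0,0],
    [0,-0.0017,0,0.001,0,0,0],
    [0,-0.0009,0,0.0005,0,0,0],
    [0,0,0,0,0,0,0],
  ],
)

```text
clock: 8.48
tool_pos: [0.4829, -0.1033, 0.2093]
eef_rot: [0.26, 0.931, -0.07, 0.248]
contact_force: [-1.0, 0.9, 1.5]
opening: 0.004
finger_force: 0.5
```

```bash
python3 -c "
from look import *
a=look()
im=np.hstack([a[0][110:290,180:360],a[1][90:270,160:340]]); save(cv2.resize(im,None,fx=2.2,fy=2.2),'a4.png')"
```

```text
top cap [ 0.5799 -0.1601] offset to pan mm [-3.0903  2.2847] r 0.018894466322349937 378
scene cap [ 0.5783 -0.1596] offset to pan mm [-6.3518 -0.4267] r 0.020443069088488974 355
clock 8.675 edge [ 0.5601 -0.1501  0.0697] F [-1.1972  0.5049  1.118 ]
```

View pics/a4.png

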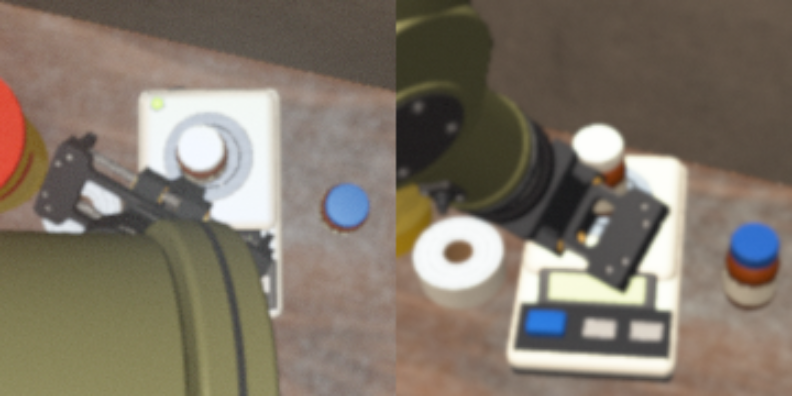

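The bottle has slid along and stands upright, with its cap at crop (201,150), a few mm short of the middle. I'll push about 3 mm more, then back off and look.

Emit:
play_rows(
  rows=[
    [0,-0.0013,0,0.00075,0,0,0],
    [0,-0.0013,0,0.00075,0,0,0],
    [0,0,0,0,0,0,0],
    [0,0.0026,0,-0.0015,0,0,0],
    [0,0.0087,0,-0.005,0,0,0],
    [0,0.0174,0,-0.01,0,0,0],
    [0,0.0174,0,-0.01,0,0,0],
    [0,0,0,0,0,0,0],
  ],
)

```text
clock: 9.68
tool_pos: [0.4388, -0.0764, 0.2091]
eef_rot: [0.259, 0.931, -0.069, 0.246]
contact_force: [0.0, 0.1, 0.5]
opening: 0.003
finger_force: 0.0
```

```bash
python3 -c "
from look import *
a=look()
for n in('top','scene'):
    ma=finder.regions_of(n,'amber_bottle')[0]['mask']; mp=finder.regions_of(n,'pan')[0]['mask']
    near=cv2.dilate(ma.astype(np.uint8),np.ones((7,7)))>0
    e=edge(mp); e=e[[not near[int(v),int(u)] for u,v in e]]
    W=np.array([onz(n,p,.057)[:2] for p in e]); print(n,'pan free',circ(W),'r40',circ(W,.04),len(W))
b=[cv2.resize(x,(396,396),interpolation=cv2.INTER_CUBIC) for x in(a[0][140:230,230:320],a[1][130:220,210:300])]
save(np.hstack(b),'a5.png')"
```

```text
top cap [ 0.5751 -0.1611] offset to pan mm [-7.9109  1.2955] r 0.021903682785993712 436
scene cap [ 0.5491 -0.1589] offset to pan mm [-35.6372   0.3018] r 0.03312343605882707 561
clock 9.875 edge [ 0.5179 -0.1246  0.07  ] F [-1.1795  0.1948  0.3313]
top pan free [ 0.5839 -0.1638  0.0391] r40 [ 0.584  -0.1637] 102
scene pan free [ 0.5848 -0.1599  0.039 ] r40 [ 0.5857 -0.1595] 77
```

View pics/a5.png

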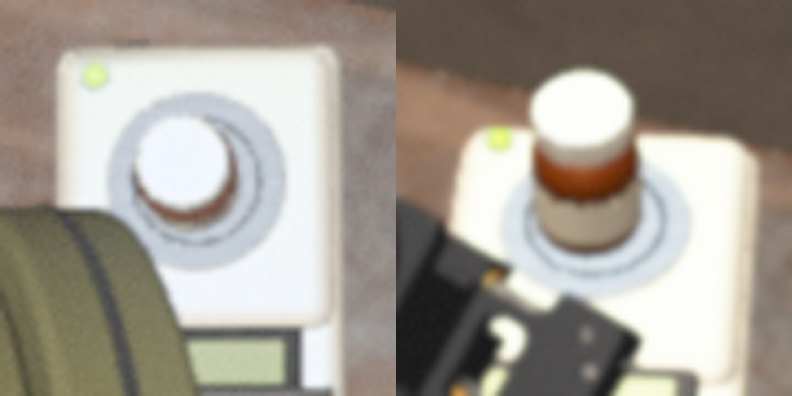

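```bash
python3 - <<'E'
from h import *
np.set_printoptions(precision=4,suppress=True)
T=lambda u,v:(230+u/4.4,140+v/4.4); S=lambda u,v:(210+(u-396)/4.4,130+v/4.4)
print('top pan',onz('top',T(197,181),.057),'cap',onz('top',T(182,160),.127))
print('scene pan x595',[onz('scene',S(595,v),.057) for v in(220,224,228)],'ring bottom',onz('scene',S(595,277),.057),'pan bottom',onz('scene',S(595,298),.057))
print('cap',onz('scene',S(583,98),.127),'cap left/right',onz('scene',S(531,98),.127),onz('scene',S(635,98),.127))
print('foot bottom',onz('scene',S(587,252),.0575))
E
```

```text
top pan [ 0.5832 -0.1648  0.057 ] cap [ 0.5814 -0.1617  0.127 ]
scene pan x595 [array([ 0.5846, -0.1615,  0.057 ]), array([ 0.5825, -0.1617,  0.057 ]), array([ 0.5804, -0.1618,  0.057 ])] ring bottom [ 0.5551 -0.1637  0.057 ] pan bottom [ 0.5446 -0.1645  0.057 ]
cap [ 0.5866 -0.1592  0.127 ] cap left/right [ 0.5856 -0.1394  0.127 ] [ 0.5875 -0.179   0.127 ]
foot bottom [ 0.5673 -0.1596  0.0575]
```

The bottle is upright, and the ring is clear of it all round. The cap is about 2 mm to the +y side of the middle: pan centre at crop (197,181), cap (182,160) before parallax. Next comes the tare key, with less tilt.

```bash
cat >> h.py <<'E'
def keyt(d,z,tilt,key=(.471,-.1255)):
    p,R=tgt(d,0,0,tilt); e=np.r_[key,z]; return e-R.apply([.009,0,.166]),R
E
python3 - <<'E'
from h import *
np.set_printoptions(precision=4,suppress=True)
p,R=keyt((.853,-.521),.064,18); q=pose(); print(q[0],q[2]['q'],'target',p,rel(p,R),'in target frame',R.inv().apply(p-q[0]))
E
```

```text
[ 0.4402 -0.0775  0.2094] [ 0.2537  0.9535 -0.4665  2.4326  2.3325  0.9076 -1.3145] target [ 0.4345 -0.1032  0.2247] (array([-0.0149, -0.025 , -0.009 ]), array([ 0.0536, 11.862 ,  0.1813])) in target frame [-0.0128 -0.0249 -0.0119]
```

Emit:
play_rows(
  rows=[
    [0,-0.006,0,-0.011,0,0,0],
    [0,-0.0065,0,-0.0107,0,0,0],
    [0,0,0,0,0,4,0],
    [0,0,0,0,0,4,0],
    [0,0,0,0,0,4,0],
    [0,-0.0025,-0.0125,0,0,0,0],
    [0,-0.0025,-0.0125,0,0,0,0],
    [0,0,0,0,0,0,0],
  ],
)

```text
clock: 11.08
tool_pos: [0.4301, -0.1026, 0.236]
eef_rot: [0.267, 0.951, -0.043, 0.149]
contact_force: [-0.1, 0.6, -1.6]
opening: 0.006
finger_force: 0.0
```

```bash
python3 - <<'E'
from look import *
p,R=keyt((.853,-.521),.044,18); q=pose(); print(q[0],q[2]['q'],q[2]['contact_force'],'target',p,rel(p,R))
a=look()
b=[cv2.resize(x,(396,396),interpolation=cv2.INTER_CUBIC) for x in(a[0][140:260,220:340],a[1][130:250,200:320])]
save(np.hstack(b),'a6.png')
E
```

```text
[ 0.4301 -0.1026  0.236 ] [ 0.3072  0.8285 -0.3711  2.3636  2.1881  0.5078 -1.0794] [-0.064   0.6017 -1.5572] target [ 0.4345 -0.1032  0.2047] (array([0.0056, 0.0019, 0.0311]), array([-0.0798, -0.1878,  0.1115]))
top cap [ 0.577  -0.1609] offset to pan mm [-6.028   1.4906] r 0.020799635594484885 407
scene cap [ 0.5496 -0.1591] offset to pan mm [-35.1011   0.0507] r 0.03254113484861161 539
clock 11.275 edge [ 0.4819 -0.1315  0.0805] F [ 0.1765  0.8729 -1.0643]
```

View pics/a6.png

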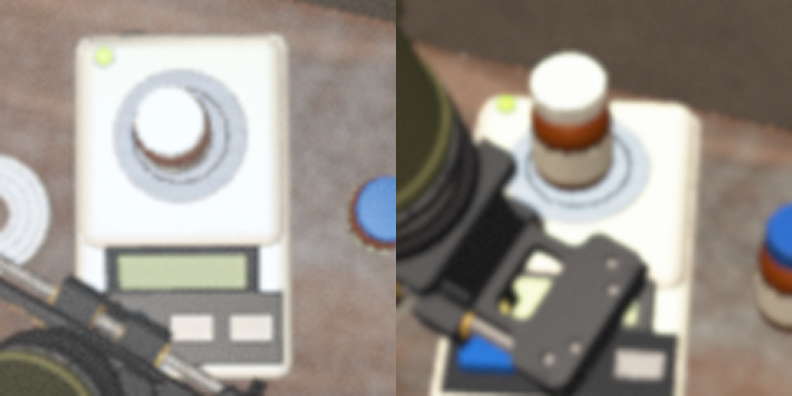

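```bash
cat > fit.py <<'E'
from meas import *
from scipy.ndimage import map_coordinates
from scipy.optimize import minimize
th=np.linspace(0,2*np.pi,180,endpoint=False)
def fitc(n,im,c0,z,r,sign=1,rng=.006):
    g=cv2.GaussianBlur(im.astype(np.float32),(0,0),.7).mean(2)
    def val(c,rr): 
        X=np.c_[c[0]+rr*np.cos(th),c[1]+rr*np.sin(th),np.full(180,z)]; uv=proj(n,X); return map_coordinates(g,[uv[:,1],uv[:,0]],order=1)
    S=lambda c:np.clip(sign*(val(c,r-.0012)-val(c,r+.0012)),-5,40).mean()
    G=[(S((c0[0]+a,c0[1]+b)),c0[0]+a,c0[1]+b) for a in np.arange(-rng,rng+1e-9,.0005) for b in np.arange(-rng,rng+1e-9,.0005)]
    return np.array(max(G))
def allfit():
    for n in('top','scene'):
        im=cams.snapshot(n); p=fitc(n,im,(.5838,-.162),.057,.04,-1)
        c=fitc(n,im,(.582,-.160),.127,.0185,1); print(n,'pan',p,'cap',c,'off mm',(c-p)[1:]*1e3)
        b=min((fitc(n,im,(.582,-.160),.127,rr,1).tolist()+[rr] for rr in(.0175,.018,.019,.0195)),key=lambda v:-v[0]); print('  alt',b)
E
python3 -c "
from fit import *
allfit()"
```

```text
top pan [17.3168  0.5843 -0.1635] cap [31.6873  0.581  -0.161 ] off mm [-3.3  2.5]Traceback (most recent call last):
  File "<string>", line 3, in <module>
    allfit()
    ~~~~~~^^
  File "fit.py", line 16, in allfit
    b=min((fitc(n,im,(.582,-.160),.127,rr,1).tolist()+[rr] for rr in(.0175,.018,.019,.0195)),key=lambda v:-v[0]); print('  alt',b)
  File "fit.py", line 16, in <genexpr>
    b=min((fitc(n,im,(.582,-.160),.127,rr,1).tolist()+[rr] for rr in(.0175,.018,.019,.0195)),key=lambda v:-v[0]); print('  alt',b)
           ~~~~^^^^^^^^^^^^^^^^^^^^^^^^^^^^^
  File "fit.py", line 10, in fitc
    G=[(S((c0[0]+a,c0[1]+b)),c0[0]+a,c0[1]+b) for a in np.arange(-rng,rng+1e-9,.0005) for b in np.arange(-rng,rng+1e-9,.0005)]
        ~^^^^^^^^^^^^^^^^^^^
  File "fit.py", line 9, in <lambda>
    S=lambda c:np.clip(sign*(val(c,r-.0012)-val(c,r+.0012)),-5,40).mean()
                                            ~~~^^^^^^^^^^^
  File "fit.py", line 8, in val
    X=np.c_[c[0]+rr*np.cos(th),c[1]+rr*np.sin(th),np.full(180,z)]; uv=proj(n,X); return map_coordinates(g,[uv[:,1],uv[:,0]],order=1)
                                                                      ~~~~^^^^^
  File "h.py", line 7, in proj
    f,cx,cy,R,t=P(n); c=np.atleast_2d(X)@R.T+t
                ~^^^
  File "h.py", line 4, in P
    p=cams.camera_params(n); f=210/np.tan(np.radians(p['vfov'])/2)
ValueError: time passes only in moves, steps and waits
```

```bash
sed -i 's/^def P(n):/import functools\n@functools.cache\ndef P(n):/' h.py; sed -i '/alt/d' fit.py; python3 -c "
from fit import *
allfit(); print(status.get_state()['clock'])"
```

```text
top pan [17.2475  0.5843 -0.1635] cap [31.7419  0.581  -0.161 ] off mm [-3.3  2.5]
scene pan [ 9.7353  0.5848 -0.16  ] cap [38.211   0.5815 -0.158 ] off mm [-3.3  2. ]
11.425
```

Emit:
play_rows(
  rows=[
    [0,0.0014,0.001,0.009,0,0,0],
    [0,0.0015,0.0009,0.009,0,0,0],
    [0,0.0015,0,0.0093,0,0,0],
    [0,0,0,0,0,0,0],
  ],
)

```text
clock: 11.92
tool_pos: [0.4355, -0.1017, 0.2076]
eef_rot: [0.266, 0.952, -0.042, 0.148]
contact_force: [0.3, -0.3, 0.7]
opening: 0.007
finger_force: 0.0
```

Emit:
play_rows(
  rows=[
    [0,0.0006,0,0.0019,0,0,0],
    [0,0.0006,0,0.0019,0,0,0],
    [0,0.0006,0,0.0019,0,0,0],
    [0,0,0,0,0,0,0],
  ],
)

```text
clock: 12.42
tool_pos: [0.4356, -0.1017, 0.2027]
eef_rot: [0.266, 0.952, -0.042, 0.149]
contact_force: [-0.1, 0.3, 2.1]
opening: 0.006
finger_force: 1.3
```

```bash
python3 - <<'E'
from h import *
np.set_printoptions(precision=4,suppress=True)
p,R=keyt((.853,-.521),.044,18); q=pose(); print(q[0],q[2]['contact_force'],rel(p,R), 'edge',q[0]+q[1].apply([.009,0,.166]))
E
```

```text
[ 0.4356 -0.1017  0.2027] [-0.147   0.2776  2.1295] (array([-0.0004, -0.0019, -0.0019]), array([ 0.0367, -0.1616,  0.2299])) edge [ 0.4718 -0.1236  0.0419]
```

Emit:
play_rows(
  rows=[
    [0,0.0003,0,0.001,0,0,0],
    [0,0.0003,0,0.001,0,0,0],
    [0,0.0002,0,0.0006,0,0,0],
    [0,0,0,0,0,0,0],
    [0,0,0,0,0,0,0],
  ],
)

```text
clock: 13.05
tool_pos: [0.4355, -0.1016, 0.2006]
eef_rot: [0.265, 0.952, -0.042, 0.15]
contact_force: [-1.8, 0.5, 11.6]
opening: 0.006
finger_force: 5.8
```

Emit:
play_rows(
  rows=[
    [0,0,0,0,0,0,0],
    [0,-0.002,0,-0.006,0,0,0],
    [0,-0.006,0,-0.018,0,0,0],
    [0,-0.008,0,-0.03,0,0,0],
    [0,0,0,-0.05,0,0,0],
    [0,0,0,-0.05,0,0,0],
    [0,0,0,-0.03,0,0,0],
    [0,0,0,0,0,0,0],
  ],
)

```text
clock: 14.05
tool_pos: [0.4074, -0.0848, 0.3588]
eef_rot: [0.265, 0.951, -0.047, 0.151]
contact_force: [-0.1, -0.4, 0.1]
opening: 0.004
finger_force: 0.0
```

```bash
python3 - <<'E'
from fit import *
q=pose(); print(q[0],q[2]['clock'],q[2]['contact_force'],np.abs(q[2]['qd']).max())
allfit()
for n in('top','scene'):
    for l in('waiting_bottle','label_roll','tare_key_top'):
        for d in finder.spot_in(n,l)[:1]: print(n,l,round(d['score'],2),world(n,d['at']))
E
```

```text
[ 0.4074 -0.0848  0.3588] 14.05 [-0.1022 -0.3999  0.0868] 0.13225114723669695
top pan [17.2722  0.5843 -0.1635] cap [31.7084  0.581  -0.161 ] off mm [-3.3  2.5]
scene pan [ 8.8809  0.5848 -0.16  ] cap [25.0584  0.5845 -0.1605] off mm [-0.3 -0.5]
top waiting_bottle 0.83 [ 0.5301 -0.2798  0.0701]
top label_roll 0.59 [ 0.5401 -0.0471  0.0281]
top tare_key_top 0.43 [ 0.4709 -0.1332  0.0441]
scene waiting_bottle 0.67 [ 0.5231 -0.2818  0.0499]
scene label_roll 0.58 [ 0.5351 -0.047   0.0312]
scene tare_key_top 0.51 [ 0.4644 -0.124   0.0453]
```

Emit:
play_rows(
  rows=[
    [0,0,0,-0.01,0,0,0],
    [0,0,0,0,0,0,0],
    [0,0,0,0,0,0,0],
  ],
)

```text
clock: 14.82
tool_pos: [0.4047, -0.0838, 0.3672]
eef_rot: [0.265, 0.951, -0.048, 0.15]
contact_force: [-0.8, -0.3, -0.5]
opening: 0.006
finger_force: 0.0
```

```bash
python3 -c "
from plant import r
print(r.finish_job())"
```

```text
the job is handed in; nothing more can be done
None
```

I handed the job in at about 15 s without seeing a verdict: the amber bottle stands upright roughly 3–4 mm off the pan's middle (limit 6 mm), I pressed the tare key to its stop and lifted off it, the other bottle and label roll look unmoved, and the arm is clear.

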